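# Load the cell tester and hold its test lever half way

### The arm

A 6-joint arm with a two-finger parallel gripper is mounted at the origin on the work surface. World frame = base frame: x ahead of the robot, y to its left, z up, the work surface at z = 0. Lengths are in mm, angles in degrees, forces in N, time in s.
With the tool pointing down it reaches from about 150 to 775 mm from the base axis. Payload 6.1 kg.
Tool frame: the origin (TCP) lies on the centre line of the jaws, within the pads' length; the fingertips stand 8 mm ahead of it and the grasp point (between the pads) lies 11 mm behind it (arm.finger_overhang is the distance from the TCP to the fingertips, in mm); z points along the fingers, y is the line along which they close (so a half turn about z gives the same grasp; the last joint's range is limited). The gripper opens to 85 mm and grips with 20 to 120 N. Pads are 22 mm wide; open, the fingers measure 114 mm over their backs; the gripper's body (76 mm by 85 mm) begins 54 mm behind the grasp point. The pads swing forward as they close: fully open they stand 13 mm farther back than shut.
Start: joints at [-71.047, 7.208, -2.269, 80.523, 0, 90], TCP at [170.513, -496.522, 239.295] pointing down, gripper open.
Joint ranges: [-155.77, 155.77], [-54.66, 111.73], [-72.52, 77.12], [-102.08, 115.82], [-83.92, 84.16], [-180, 180]. Speed limits (degrees/s): [136.94, 136.94, 172.46, 180, 180, 180].

### API

Orientations are given as [roll, pitch, yaw] about the fixed x, y, z axes, in that order (R = Rz(yaw) Ry(pitch) Rx(roll)).
In Python, from rig import arm, imaging, job gives the robot as it stands. The module is installed in compiled form; this text tells all that it offers.
- The arm moves only by the tool arm_command, never from a script. Its argument "moves" is a list of rows, each an object of numbers: "dx", "dy", "dz": the shift along the tool's x, y, z in units of 40 mm (1.0 is 40 mm); "yaw": the turn about the tool's z in units of 6 degrees (1.0 is 6 degrees); "fingers": the gripper command: -1 is shut, 1 is fully open, values between are in proportion. A call has 1 to 8 rows; each row shifts and turns the commanded pose from where the row before left it, along the tool's axes as they then stand; what a row does not reach is not made up. A row lasts 1/10 s, in which the tool goes at most 50 mm and 8.59 degrees, less where a joint would pass 70% of its speed; a pose out of reach is approached as far as the arm can. A call is refused whole if a number of a shift passes 1 or a number of a turn 1, either way. A call with a gripper value outside its range is refused whole. The fingers move at their own pace and stop on an object; "grip_force" is the grip in N (left out, the last holds). Time passes only in rows, so rows that do not move let the fingers close. It gives the time, the measured TCP pose, the force, the opening and the grip force at its end, in the units of the state.
- arm.sense(): the state, without advancing time (a new reading comes with each control period).
- imaging.snapshot(name): name is "side" or "top"; returns the picture (400x640x3 uint8, red, green, blue); there is no depth.
- imaging.camera_model(name): a dict with "fx", "fy", "cx", "cy" (pixels), "xyz" and "attitude" of the camera in the world. Camera axes: x right, y down, z forward; pixel columns grow to the right and rows downward; lengths in mm; the calibration is good to about 2 mm. A picture is of the moment at which its call begins. camera_model takes no time and is no camera call.
- job.close_job(): hands the job in; it is judged then, once.
Trained networks look in the newest picture that a camera, given by its name, has taken for a name from the list of things; names that differ only in an ending like _2 or _b are one class to them, and where a whole thing is asked for, a point or a joint stands for the part that bears it (a point fixed in the world has none). Each returns a list of dicts, best first, with "p" (0 to 1); they miss things now and then, are a little off and sometimes report something else, mostly with a low value. They report only what shows in the picture. A call takes as long as a camera call. They do not tell look-alikes from the thing itself.
- imaging.recognise(camera, label): "pixel" ([column, row] in pixels, amid what is visible of it).
The state is a dict: "time": time; "joint_positions": joint angles; "qd": joint speeds; "joint_torque": joint torques, N m; "eef_pos": TCP position; "ee_rot": TCP orientation; "force": force on the tool from outside, world axes, zero at the start; "wrist_torque": the same for the moment, N m; "width": finger opening in mm; "grip_force": force on a finger pad.
Only numpy, scipy, OpenCV 4.12 (cv2) and the standard library are available. Lean on these libraries where they do the work, as an engineer would, in place of code of your own. Each camera call takes 0.05 s, during which the arm holds its last target. There are 200 camera calls.

### The job

Check the shed lantern's cells: stand the three loose green cells upright in the three empty pockets of the tester's two-by-two block, in any order and fully down, so that with the one already there the grid is full of green cells. Then press the tester's red spring lever down with the fingertips until it is level, half way down, with its pointer in the green band, without pushing it down to its stop, and keep it pressed there: your program finishes while holding it down. Leave the spent red cells and everything else on the bench where they are.

Things in the scene. Friction and masses are not known exactly. Their poses are not given: they have to be found in the camera images.
- tester: Cell tester fixed to the bench. Origin on the bench under the centre of its grey pocket block (140 x 140 mm, 20 mm high); z up, x away from the robot at yaw 0, y left. Four pockets in a 2 x 2 grid of 64 mm pitch; one, any of them, already holds a green cell, the empty ones show a copper disc. The lever stands on the block's -y side.
- lever (a joint): Angle of the test lever, rad: 0 up at rest (sloping 0.25 rad up towards the tester's -x), 0.25 level (half way, middle of the green band; pointer in the band from 0.16 to 0.34), 0.5 down on its stop. A spring pushes it back up: about 5 N at the red pad at rest, 9 N half way, 13 N at the stop; let go, it returns to 0.
- lever_pivot (a point): Lever's pivot, at tester x 70, y -155, z 90 mm; its axis lies along the tester's y. It sits between two yellow cheeks, tops at z = 107 mm, that span tester x 46 to 98, y -125 to -185 mm. Axes are the tester's.
- scale (a point): Top centre of the fixed 12 mm square scale post, 135 mm above the bench at tester x -48, y -205 mm: white above, green band from z = 79 to 101 mm, red below. The lever's black pointer moves along it.
- lever_pad (a point): Centre of the top face of the red pad at the lever's end, the place to press: 44 mm (along the lever) x 50 x 12 mm, 118 mm from the pivot. The frame turns with the lever: x towards the pivot, z out of the face. About 125 mm above the bench at rest, 96 mm when level, 67 mm at the stop. A thin black pointer reaches from its -y edge to the scale post.
- pocket0 (a point): Centre of the floor of pocket 0 of the tester (tester x -32, y +32 mm). Round blind pocket, 38 mm diameter, 14 mm deep, rim chamfered 2 mm; its floor is 6 mm above the bench. Axes are the tester's.
- pocket1 (a point): Centre of the floor of pocket 1 of the tester (x -32, y -32 mm). Round blind pocket, 38 mm diameter, 14 mm deep, rim chamfered 2 mm; its floor is 6 mm above the bench. Axes are the tester's.
- pocket2 (a point): Centre of the floor of pocket 2 of the tester (x +32, y +32 mm). Round blind pocket, 38 mm diameter, 14 mm deep, rim chamfered 2 mm; its floor is 6 mm above the bench. Axes are the tester's.
- pocket3 (a point): Centre of the floor of pocket 3 of the tester (x +32, y -32 mm). Round blind pocket, 38 mm diameter, 14 mm deep, rim chamfered 2 mm; its floor is 6 mm above the bench. Axes are the tester's.
- cell_a: Rechargeable cell with a green sleeve and a black band near the top, standing upright: cylinder 33 mm diameter, 61 mm tall with the 10 mm wide, 3 mm high steel nub on top; about 150 g. Origin at the centre of its underside, z up. Starts loose on the bench to the robot's left; to be loaded.
- cell_b: Rechargeable cell with a green sleeve and a black band near the top, standing upright: cylinder 33 mm diameter, 61 mm tall with the 10 mm wide, 3 mm high steel nub on top; about 150 g. Origin at the centre of its underside, z up. Starts loose on the bench to the robot's left; to be loaded.
- cell_c: Rechargeable cell with a green sleeve and a black band near the top, standing upright: cylinder 33 mm diameter, 61 mm tall with the 10 mm wide, 3 mm high steel nub on top; about 150 g. Origin at the centre of its underside, z up. Starts loose on the bench to the robot's left; to be loaded.
- cell_d: Rechargeable cell with a green sleeve and a black band near the top, standing upright: cylinder 33 mm diameter, 61 mm tall with the 10 mm wide, 3 mm high steel nub on top; about 150 g. Origin at the centre of its underside, z up. Starts already seated in one of the four pockets and stays there.
- spent_a: Rechargeable cell with a red sleeve and a black band near the top, standing upright: cylinder 33 mm diameter, 61 mm tall with the 10 mm wide, 3 mm high steel nub on top; about 150 g. Origin at the centre of its underside, z up. A spent cell standing among the green ones; leave it alone.
- spent_b: Rechargeable cell with a red sleeve and a black band near the top, standing upright: cylinder 33 mm diameter, 61 mm tall with the 10 mm wide, 3 mm high steel nub on top; about 150 g. Origin at the centre of its underside, z up. A spent cell standing among the green ones; leave it alone.
- flowerpot: Small terracotta flower pot, 90 mm across, 85 mm tall; origin under its centre; leave alone.
- tin: Steel tin with a paper label, 84 mm across, 110 mm tall; origin under its centre; leave alone.
- jar: Glass jar with a brass lid, 68 mm across, 85 mm tall; origin under its centre; leave alone.
- screwdriver: Screwdriver with an orange handle lying on the bench at the robot's right, along its own x; leave alone.
- tape: Roll-shaped blue ring lying flat, 90 mm across, 30 mm high; origin under its centre; leave alone.
There are look-alikes about, which are no part of the job. What is shaped like the cell_c but orange, purple or yellow is not meant.

How it is judged:
By the outcome, as a careful person would: the job done as asked, in the order asked, and still so for the second after the job is handed in, while the arm keeps its last pose, push and grip.
It also fails if it takes over 72 s, if anything falls off the work surface, if the arm or the gripper's body presses on something with over 40 N, if the wrist force passes 120 N, or if a joint passes its speed limit or range.

## Working session

There is one attempt and no reset: what is moved stays moved. The work goes in short steps, Python scripts to look and compute and a tool call to move; the robot and the scene stay as the last step left them, time stands still between calls to the robot, and variables do not carry over. Pictures are saved under pics/ and viewed, at most 10 in all, crops included, and the job is handed in when it is done.

Besides the shell and the picture viewer there is one more tool, called after ">>>" as a command line: name --argument value ..., lists and objects as JSON in quotes. arm_command: Moves the arm, as the interface text tells. Its arguments: {"type":"object","properties":{"moves":{"type":"array"},"grip_force":{"type":"number"}},"required":["moves"]}

```bash
mkdir -p pics
python3 - <<'E'
from rig import arm, imaging, job
import cv2
for n in ("top","side"):
    im=imaging.snapshot(n); cv2.imwrite(f"pics/{n}0.png",im[:,:,::-1]); print(n,imaging.camera_model(n))
for n in ("top","side"):
  for l in ("cell_a","pocket0","lever_pad","lever_pivot","scale","tester","spent_a"):
    print(n,l,[(([round(float(v)) for v in d["pixel"]]),round(d["p"],2)) for d in imaging.recognise(n,l)])
s=arm.sense();print(s)
E
```

```text
top {'fx': 378.83816533878405, 'fy': 378.83816533878405, 'cx': 321.8664779893452, 'cy': 205.69965239674482, 'xyz': array([ 450.87858813,  -39.82702458, 1181.12302239]), 'attitude': array([-176.81785666,   -1.10431666,  -91.58983103])}
side {'fx': 375.2200276030755, 'fy': 375.2200276030755, 'cx': 322.3723440219912, 'cy': 202.19260838425134, 'xyz': array([352.67848669, 772.57524901, 723.78411103]), 'attitude': array([-125.72038797,    0.40335823, -167.8222341 ])}
top cell_a [([190, 207], 0.74), ([194, 240], 0.65), ([202, 267], 0.52), ([228, 272], 0.51), ([258, 254], 0.43)]
top pocket0 [([354, 191], 0.65)]
top lever_pad [([370, 188], 0.58), ([348, 191], 0.56)]
top lever_pivot [([350, 194], 0.62)]
top scale [([350, 190], 0.58)]
top tester []
top spent_a [([227, 214], 0.61), ([221, 184], 0.5)]
side cell_a [([294, 346], 0.89), ([388, 313], 0.84), ([355, 304], 0.73), ([337, 348], 0.67), ([377, 345], 0.6), ([328, 278], 0.51), ([334, 229], 0.49), ([323, 209], 0.45)]
side pocket0 [([322, 208], 0.9), ([361, 155], 0.71), ([324, 151], 0.27)]
side lever_pad [([328, 173], 0.86), ([311, 300], 0.52)]
side lever_pivot [([319, 213], 0.82)]
side scale [([318, 208], 0.59)]
side tester []
side spent_a [([271, 303], 0.79), ([312, 298], 0.75), ([335, 348], 0.35)]
{'time': 0.8, 'joint_positions': array([-7.10452361e+01,  7.20662835e+00, -2.26765571e+00,  8.05232831e+01,
       -1.54369915e-03,  8.99997644e+01]), 'qd': array([-0.06843443,  0.06768738,  0.02440295, -0.02850203, -0.09705665,
       -0.08473225]), 'joint_torque': array([-1.67276867e-04, -4.35645032e+01,  3.53069115e+01,  8.40170542e-04,
        1.80697202e-04, -4.52483363e-06]), 'eef_pos': array([ 170.52174607, -496.52803615,  239.31540332]), 'ee_rot': array([1.79997567e+02, 1.54370915e-03, 1.89549994e+01]), 'force': array([-1.03558229, -0.02814981,  0.5886856 ]), 'wrist_torque': array([0.00858553, 0.05804131, 0.00503008]), 'grip_force': 0.0, 'width': 85.28531075860907}
```

View pics/top0.png

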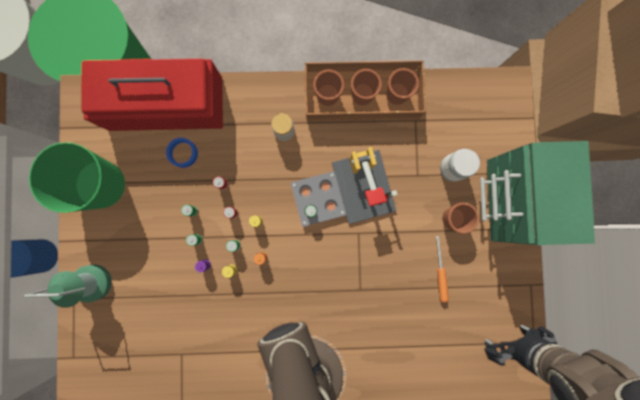

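View pics/side0.png

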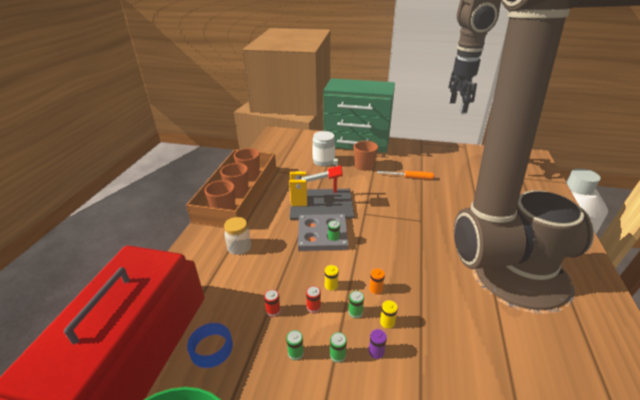

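The top view shows green cells at about (188,210), (193,240) and (232,246), and red ones at (220,182) and (230,212). The block's empty pockets are at (306,190), (326,185) and (331,206), with a seated cell at (311,211). The red pad is at (375,197).

```bash
cat > h.py <<'E'
import numpy as np, cv2
from scipy.spatial.transform import Rotation as R
from rig import arm, imaging, job
C={n:imaging.camera_model(n) for n in("top","side")}
def proj(n,P):
    c=C[n]; q=(np.atleast_2d(P)-c["xyz"])@R.from_euler("xyz",c["attitude"],degrees=True).as_matrix()
    return np.c_[c["fx"]*q[:,0]/q[:,2]+c["cx"],c["fy"]*q[:,1]/q[:,2]+c["cy"]]
def ray(n,uv,z):
    c=C[n]; d=R.from_euler("xyz",c["attitude"],degrees=True).as_matrix()@np.array([(uv[0]-c["cx"])/c["fx"],(uv[1]-c["cy"])/c["fy"],1])
    return c["xyz"]+d*(z-c["xyz"][2])/d[2]
def blobs(im,lo,hi,amin=12,amax=2000):
    h=cv2.cvtColor(im,cv2.COLOR_RGB2HSV); m=cv2.inRange(h,lo,hi)
    n,_,st,ce=cv2.connectedComponentsWithStats(m)
    return [(ce[i].round(1).tolist(),st[i].tolist()) for i in range(1,n) if amin<=st[i][4]<=amax]
E
python3 - <<'E'
from h import *
t=cv2.imread("pics/top0.png")[:,:,::-1].copy(); s=cv2.imread("pics/side0.png")[:,:,::-1].copy()
for nm,uv in dict(g1=(188,210),g2=(193,240),g3=(232,246),cd=(311,211)).items(): 
    P=ray("top",uv,61 if nm!="cd" else 67); print(nm,P.round(), proj("side",P).round(1))
for nm,uv in dict(p0=(306,190),p1=(326,185),p2=(331,206)).items(): print(nm,ray("top",uv,6).round(1))
print("pad",ray("top",(375,197),125).round())
a=cv2.resize(t[165:285,165:285],None,fx=5,fy=5,interpolation=cv2.INTER_CUBIC)
b=cv2.resize(t[140:240,280:405],None,fx=6,fy=6,interpolation=cv2.INTER_CUBIC)
cv2.imwrite("pics/ca.png",a[:,:,::-1]);cv2.imwrite("pics/cb.png",b[:,:,::-1])
E
```

```text
g1 [510. 331.  61.] [[294.8 333.1]]
g2 [422. 317.  61.] [[338.6 335.1]]
g3 [401. 204.  61.] [[356.6 293.9]]
cd [497. -31.  67.] [[334.  222.6]]
p0 [565.8 -16.3   6. ]
p1 [579.8 -79.    6. ]
p2 [513.9 -92.6   6. ]
pad [ 529. -211.  125.]
```

View pics/ca.png

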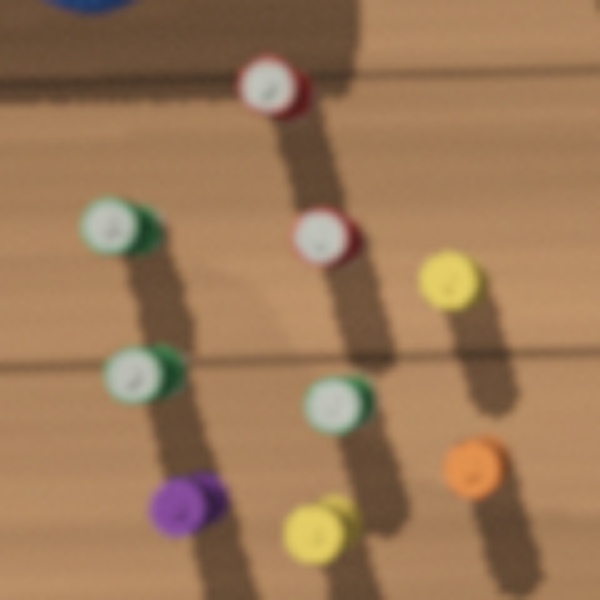

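View pics/cb.png

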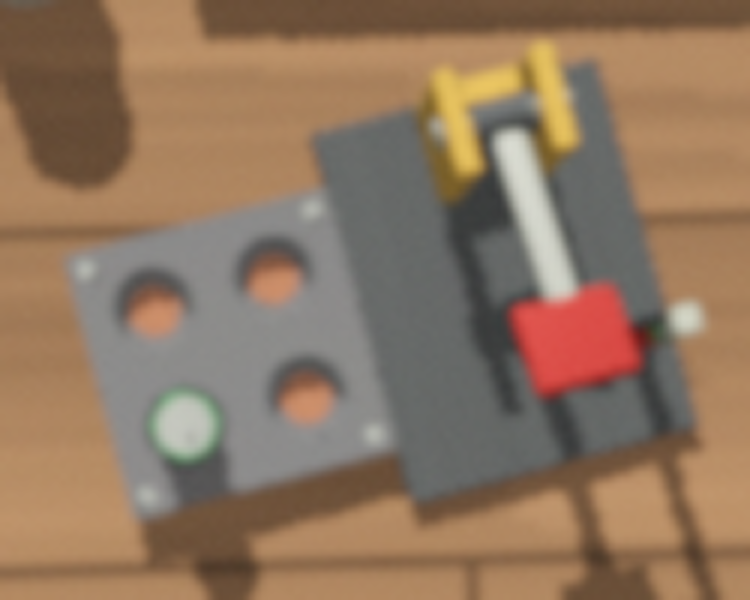

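The cell crop shows the light top discs at (111,226), (134,376) and (334,405). The tester crop shows rims at (153,301), (273,270) and (306,388), the seated cell at (185,426), and the pad at (577,338).

```bash
cat > m.py <<'E'
from h import *
from scipy.optimize import least_squares
def light(n,im,uv,r):
    # centroid of pale low-saturation disc near uv
    hsv=cv2.cvtColor(im,cv2.COLOR_RGB2HSV).astype(float); u,v=map(int,np.round(uv))
    w=hsv[v-r:v+r+1,u-r:u+r+1]; g=np.clip((w[...,2]-110)/60,0,1)*np.clip((90-w[...,1])/50,0,1)
    yy,xx=np.mgrid[v-r:v+r+1,u-r:u+r+1]; return np.array([(g*xx).sum(),(g*yy).sum()])/g.sum()
E
python3 - <<'E'
from m import *
t=cv2.imread("pics/top0.png")[:,:,::-1].copy(); s=cv2.imread("pics/side0.png")[:,:,::-1].copy()
for nm,c in dict(g1=(111,226),g2=(134,376),g3=(334,405),r1=(268,86),r2=(322,237)).items():
    uv=light("top",t,165+(np.array(c)+.5)/5-.5,8); P=ray("top",uv,58)
    us=light("side",s,proj("side",P)[0],9); Q=ray("side",us,58)
    print(nm,uv.round(1),P.round(1),"side",us.round(1),Q.round(1))
cl=lambda c:np.array([280,140])+(np.array(c)+.5)/6-.5
obs=[((32,32),20,(153,301)),((32,-32),20,(273,270)),((-32,-32),20,(306,388)),((-32,32),64,(185,426)),
]
cor=[((70,70),20,(68,258)),((-70,70),20,(140,520))]
sc=[(312,209),(374,434),(148,495),(85,269)]
c0=np.mean([ray("top",cl(c),20) for c in sc],0); print("screw ctr",c0)
obs+=cor
Pw=np.array([ray("top",cl(o[2]),o[1])[:2] for o in obs]); L=np.array([o[0] for o in obs],float)
def f(p):
    c,sn=np.cos(p[2]),np.sin(p[2]); return (L@np.array([[c,sn],[-sn,c]])+p[:2]-Pw).ravel()
r=least_squares(f,[535,-55,.2],loss="soft_l1"); print(r.x[:2],np.degrees(r.x[2]),r.fun.reshape(-1,2).round(1).tolist())
x,y,a=r.x; M=np.array([[np.cos(a),-np.sin(a)],[np.sin(a),np.cos(a)]])
pts={"p1":(-32,-32,20),"p2":(32,32,20),"p3":(32,-32,20),"p0top":(-32,32,64),"pad":(70-118*np.cos(.25),-155,125),"scale":(-48,-205,135)}
T={k:np.r_[M@v[:2]+[x,y],v[2]] for k,v in pts.items()}
for k,v in T.items(): print(k,v.round(1),"top",proj("top",v).round(1),"side",proj("side",v).round(1))
vis=cv2.resize(s[140:270,270:380],None,fx=5,fy=5,interpolation=cv2.INTER_CUBIC)
for v in T.values():
    u=(proj("side",v)[0]-[270,140]+.5)*5-.5; cv2.drawMarker(vis,tuple(int(i) for i in u.round()),(255,255,0),0,12)
for P0 in T["p1"],T["p2"],T["p3"]:
    th=np.linspace(0,6.28,40); q=P0+np.c_[19*np.cos(th),19*np.sin(th),0*th]; u=(proj("side",q)-[270,140]+.5)*5
    cv2.polylines(vis,[u.astype(int)],True,(0,255,255),1)
cv2.imwrite("pics/cs.png",vis[:,:,::-1])
E
```

```text
g1 [186.1 209.7] [511.7 337.1  58. ] side [294.1 336.4] [510.4 336.5  58. ]
g2 [191.  239.6] [423.2 323.7  58. ] side [338.  338.6] [422.1 323.2  58. ]
g3 [231.  245.6] [402.5 207.2  58. ] side [356.4 295.8] [401.1 206.4  58. ]
r1 [218.  181.8] [591.9 242.6  58. ] side [271.  294.5] [591.2 242.4  58. ]
r2 [228.6 212. ] [501.4 212.8  58. ] side [313.  290.9] [500.2 212.7  58. ]
screw ctr [538.34272932 -52.43133601  20.        ]
[540.04574655 -52.98792814] 15.30608038504818 [[-2.8, 0.1], [-0.3, 0.3], [-0.9, -1.4], [1.9, -1.7], [0.6, 3.8], [0.6, 0.4]]
p1 [517.6 -92.3  20. ] top [[331.  204.5]] side [[331.1 221.3]]
p2 [562.5 -13.7  20. ] top [[305.1 190.7]] side [[310.4 236.2]]
p3 [579.4 -75.4  20. ] top [[325.  184.7]] side [[309.8 222.2]]
p0top [500.7 -30.6  64. ] top [[311.  209.9]] side [[332.9 223.3]]
pad [ 538.2 -214.2  125. ] top [[375.9 193.9]] side [[332.4 170. ]]
scale [ 547.9 -263.4  135. ] top [[393.9 189.6]] side [[332.3 159.2]]
```

View pics/cs.png

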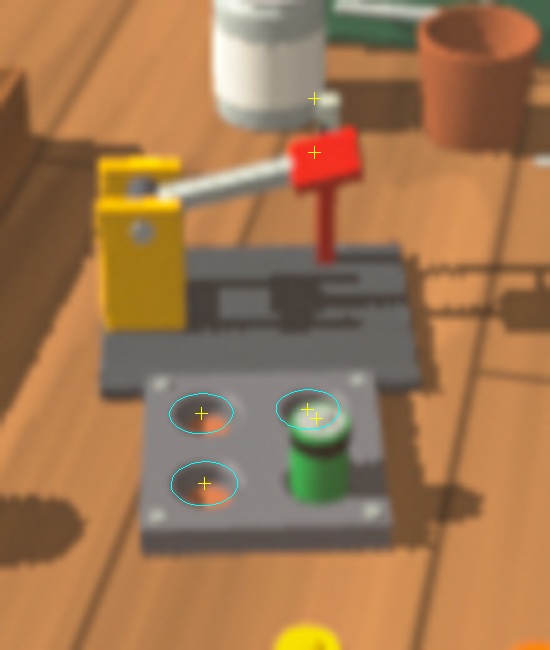

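The side overlay shows the predicted rims close to the real ones, but the scale and pad marks are off by about 3 px. The yaw is too large, so I'll refit on screws, cell, scale and pad in both views.

```bash
cat > fit.py <<'E'
from m import *
t=cv2.imread("pics/top0.png")[:,:,::-1].copy(); s=cv2.imread("pics/side0.png")[:,:,::-1].copy()
ct=lambda c:np.array([280,140])+(np.array(c)+.5)/6-.5
cs=lambda c:np.array([270,140])+(np.array(c)+.5)/5-.5
S=[(1,1),(1,-1),(-1,-1),(-1,1)]
obs=[]
for q,a,b in zip(S,[(85,269),(312,209),(374,434),(148,495)],[(156,515),(159,383),(357,380),(373,510)]):
    for n,u in(("top",ct(a)),("side",cs(b))): obs.append((n,q,light(n,t if n=="top" else s,u,2) if 0 else u))
px=70-118*np.cos(.25)
fx=[("top",(-32,32,64),light("top",t,ct((185,426)),5)),("side",(-32,32,64),cs((320,421))),
("top",(-48,-205,135),ct((687,317))),("side",(-48,-205,135),cs((329,97))),
("top",(px,-155,122),ct((577,338))),("side",(px,-155,122),cs((327,152)))]
def T(p,v):
    c,sn=np.cos(p[2]),np.sin(p[2]); return np.array([p[0]+c*v[0]-sn*v[1],p[1]+sn*v[0]+c*v[1],v[2]])
def f(p):
    return np.concatenate([proj(n,T(p,(q[0]*p[3],q[1]*p[3],20)))[0]-u for n,q,u in obs]+[proj(n,T(p,v))[0]-u for n,v,u in fx])
r=least_squares(f,[540,-53,.22,58],loss="soft_l1")
if __name__=="__main__":
    print(r.x,np.degrees(r.x[2])); print(f(r.x).reshape(-1,2).round(1).tolist())
    for k,v in {"p0":(-32,32,20),"p1":(-32,-32,20),"p2":(32,32,20),"p3":(32,-32,20),"padlevel":(-48,-155,96),"piv":(70,-155,90)}.items(): print(k,T(r.x,v).round(1))
E
python3 fit.py
```

```text
[ 5.37809003e+02 -5.30482541e+01  2.38449192e-01  6.01726140e+01] 13.662132333884538
[[0.3, 0.2], [-0.1, 0.3], [0.2, 0.0], [0.2, 0.3], [0.2, 0.2], [-0.1, 0.0], [0.0, 0.3], [-0.4, 0.4], [0.5, -0.1], [-0.2, -0.2], [0.0, 0.2], [-0.5, 0.4], [0.0, 0.5], [-0.5, 1.0]]
p0 [499.2 -29.5  20. ]
p1 [514.3 -91.7  20. ]
p2 [561.3 -14.4  20. ]
p3 [576.5 -76.6  20. ]
padlevel [ 527.8 -215.    96. ]
piv [ 642.4 -187.1   90. ]
```

>>> arm_command --moves '[{"yaw": 0.88, "fingers": 0.4}, {"dx": 0.3, "dy": -0.4, "fingers": 0.4}, {"dx": 0.5, "dy": -0.8, "fingers": 0.4}, {"dx": 0.5, "dy": -0.8, "fingers": 0.4}, {"dx": 0.5, "dy": -0.8, "fingers": 0.4}, {"dx": 0.5, "dy": -0.8, "fingers": 0.4}, {"dx": 0.5, "dy": -0.8, "fingers": 0.4}, {"dx": 0.5, "dy": -0.8, "fingers": 0.4}]'

```text
$.moves[0]: bad value
```

>>> arm_command --moves '[{"dx": 0.5, "dy": -0.8, "fingers": 0.4}, {"dx": 0.5, "dy": -0.8, "fingers": 0.4}, {"dx": 0.5, "dy": -0.8, "fingers": 0.4}, {"dx": 0.5, "dy": -0.8, "fingers": 0.4}, {"dx": 0.5, "dy": -0.8, "fingers": 0.4}, {"dx": 0.5, "dy": -0.8, "fingers": 0.4}, {"dx": 0.5, "dy": -0.8, "fingers": 0.4}, {"dx": 0.5, "dy": -0.8, "fingers": 0.4}]'

```text
$.moves[0]: bad value
```

```bash
cat > go.py <<'E'
import sys
from h import *
from rig import arm
G=dict(g1=(511,336.8),g2=(422.6,323.5),g3=(401.8,206.8),p1=(514.3,-91.7),p2=(561.3,-14.4),p3=(576.5,-76.6),pad=(527.8,-215))
s=arm.sense(); M=R.from_euler("xyz",s["ee_rot"],degrees=True).as_matrix()
x,y=G[sys.argv[1]] if sys.argv[1] in G else (0,0); z=float(sys.argv[2])
d=M.T@(np.array([x,y,z])-s["eef_pos"])
print("t",round(s["time"],2),"pos",s["eef_pos"].round(1),"rot",s["ee_rot"].round(2),"units",(d/40).round(3),"w",round(s["width"],1),"g",round(s["grip_force"],1),"F",s["force"].round(1))
E
python3 go.py g3 28
```

```text
t 0.8 pos [ 170.5 -496.5  239.3] rot [180.     0.    18.95] units [ 11.18  -14.752   5.282] w 85.3 g 0.0 F [-1.  -0.   0.6]
```

>>> arm_command --moves '[{"dx": 0, "dy": 0, "dz": 0, "yaw": 0.88, "fingers": 0.4}]'

```text
time: 0.9
eef_pos: [170.5, -496.5, 239.3]
ee_rot: [180.0, 0.0, 13.6]
force: [-0.2, -0.7, -0.5]
width: 73.4
grip_force: 0.0
```

>>> arm_command --moves '[{"dx": 0.3, "dy": -0.5, "dz": 0, "yaw": 0, "fingers": 0.4}, {"dx": 0.5, "dy": -0.8, "dz": 0, "yaw": 0, "fingers": 0.4}, {"dx": 0.5, "dy": -0.8, "dz": 0, "yaw": 0, "fingers": 0.4}, {"dx": 0.5, "dy": -0.8, "dz": 0, "yaw": 0, "fingers": 0.4}, {"dx": 0.5, "dy": -0.8, "dz": 0, "yaw": 0, "fingers": 0.4}, {"dx": 0.5, "dy": -0.8, "dz": 0, "yaw": 0, "fingers": 0.4}, {"dx": 0.5, "dy": -0.8, "dz": 0, "yaw": 0, "fingers": 0.4}, {"dx": 0.5, "dy": -0.8, "dz": 0, "yaw": 0, "fingers": 0.4}]'

```text
time: 1.7
eef_pos: [260.6, -222.1, 239.5]
ee_rot: [180.0, -0.0, 13.6]
force: [0.6, -0.5, 1.0]
width: 59.5
grip_force: 0.0
```

>>> arm_command --moves '[{"dx": 0.5, "dy": -0.8, "dz": 0, "yaw": 0, "fingers": 0.4}, {"dx": 0.5, "dy": -0.8, "dz": 0, "yaw": 0, "fingers": 0.4}, {"dx": 0.5, "dy": -0.8, "dz": 0, "yaw": 0, "fingers": 0.4}, {"dx": 0.5, "dy": -0.8, "dz": 0, "yaw": 0, "fingers": 0.4}, {"dx": 0.5, "dy": -0.8, "dz": 0, "yaw": 0, "fingers": 0.4}, {"dx": 0.5, "dy": -0.8, "dz": 0, "yaw": 0, "fingers": 0.4}, {"dx": 0.5, "dy": -0.8, "dz": 0, "yaw": 0, "fingers": 0.4}, {"dx": 0.5, "dy": -0.8, "dz": 0, "yaw": 0, "fingers": 0.4}]'

```text
time: 2.5
eef_pos: [355.6, 64.7, 239.6]
ee_rot: [180.0, -0.1, 13.7]
force: [0.0, -0.1, -0.3]
width: 59.7
grip_force: 0.0
```

```bash
python3 go.py g3 28
```

```text
t 2.5 pos [355.6  64.7 239.6] rot [ 1.7999e+02 -6.0000e-02  1.3700e+01] units [ 1.957 -3.178  5.291] w 59.7 g 0.0 F [ 0.  -0.1 -0.3]
```

>>> arm_command --moves '[{"dx": 0.5, "dy": -0.8, "dz": 0, "yaw": 0, "fingers": 0.4}, {"dx": 0.5, "dy": -0.8, "dz": 0.4, "yaw": 0, "fingers": 0.4}, {"dx": 0.5, "dy": -0.8, "dz": 0.7, "yaw": 0, "fingers": 0.4}, {"dx": 0.3, "dy": -0.5, "dz": 0.8, "yaw": 0, "fingers": 0.4}, {"dx": 0, "dy": 0, "dz": 0.8, "yaw": 0, "fingers": 0.4}, {"dx": 0, "dy": 0, "dz": 0, "yaw": 0, "fingers": 0.4}, {"dx": 0, "dy": 0, "dz": 0, "yaw": 0, "fingers": 0.4}]'

```text
time: 3.2
eef_pos: [410.0, 141.6, 133.2]
ee_rot: [-177.5, 0.1, 17.4]
force: [0.6, 0.9, 0.5]
width: 60.1
grip_force: 0.0
```

```bash
python3 go.py g3 28
```

```text
t 3.2 pos [410.  141.6 133.2] rot [-1.7748e+02  8.0000e-02  1.7440e+01] units [ 0.295 -1.498  2.699] w 60.1 g 0.0 F [0.6 0.9 0.5]
```

>>> arm_command --moves '[{"dx": 0, "dy": 0, "dz": 0, "yaw": 0, "fingers": 0.4}]'

```text
time: 3.3
eef_pos: [411.2, 141.9, 134.7]
ee_rot: [-177.5, -0.1, 17.4]
force: [0.7, 0.7, 1.1]
width: 59.7
grip_force: 0.0
```

```bash
python3 go.py g3 28; python3 -c "
from h import *
print(arm.sense()['joint_positions'].round(1),arm.sense()['qd'].round(1))"
```

```text
t 3.3 pos [411.2 141.9 134.7] rot [-1.7748e+02 -1.3000e-01  1.7420e+01] units [ 0.254 -1.5    2.738] w 59.7 g 0.0 F [0.7 0.7 1.1]
[ 17.4  -1.3 -24.5  66.7   2.5 179.9] [-0.2 -0.4  0.3 -0.4  0.   0.1]
```

Joint 6 reached its +180° limit, so I'll turn the tool to a diagonal yaw of about 58.7°.

>>> arm_command --moves '[{"dx": 0, "dy": 0, "dz": 0, "yaw": -1, "fingers": 0.4}, {"dx": 0, "dy": 0, "dz": 0, "yaw": -1, "fingers": 0.4}, {"dx": 0, "dy": 0, "dz": 0, "yaw": -1, "fingers": 0.4}, {"dx": 0, "dy": 0, "dz": 0, "yaw": -1, "fingers": 0.4}, {"dx": 0, "dy": 0, "dz": 0, "yaw": -1, "fingers": 0.4}, {"dx": 0, "dy": 0, "dz": 0, "yaw": -1, "fingers": 0.4}, {"dx": 0, "dy": 0, "dz": 0, "yaw": -1, "fingers": 0.4}, {"dx": 0, "dy": 0, "dz": 0, "yaw": 0, "fingers": 0.4}]'

```text
time: 4.1
eef_pos: [411.4, 141.9, 134.8]
ee_rot: [-178.2, -1.8, 59.4]
force: [-0.3, -0.5, 0.1]
width: 59.8
grip_force: 0.0
```

```bash
python3 go.py g3 28; python3 -c "
from h import *
print(arm.sense()['joint_positions'].round(1),arm.sense()['qd'].round(1))"
```

```text
t 4.1 pos [411.4 141.9 134.8] rot [-178.24   -1.82   59.41] units [ 1.189 -0.949  2.74 ] w 59.8 g 0.0 F [-0.3 -0.5  0.1]
[ 17.4  -1.4 -24.6  66.6   2.5 137.9] [ 0.   0.1 -0.4 -0.3  0.1  5.2]
```

>>> arm_command --moves '[{"dx": 0, "dy": 0, "dz": 0, "yaw": -1, "fingers": 0.4}, {"dx": 0, "dy": 0, "dz": 0, "yaw": -1, "fingers": 0.4}, {"dx": 0, "dy": 0, "dz": 0, "yaw": -1, "fingers": 0.4}, {"dx": 0, "dy": 0, "dz": 0, "yaw": -1, "fingers": 0.4}, {"dx": 0, "dy": 0, "dz": 0, "yaw": -1, "fingers": 0.4}, {"dx": 0, "dy": 0, "dz": 0, "yaw": -1, "fingers": 0.4}, {"dx": 0, "dy": 0, "dz": 0, "yaw": -1, "fingers": 0.4}, {"dx": 0, "dy": 0, "dz": 0, "yaw": -0.37, "fingers": 0.4}]'

```text
time: 4.9
eef_pos: [411.1, 141.8, 134.2]
ee_rot: [-179.9, -2.5, 103.7]
force: [-0.2, -0.3, 0.3]
width: 59.9
grip_force: 0.0
```

```bash
python3 go.py g3 90;python3 go.py g3 30
```

```text
t 4.9 pos [411.1 141.8 134.2] rot [-179.95   -2.53  103.65] units [1.583 0.159 1.176] w 59.9 g 0.0 F [-0.2 -0.3  0.3]
t 4.9 pos [411.1 141.8 134.2] rot [-179.95   -2.53  103.65] units [1.516 0.16  2.674] w 59.9 g 0.0 F [-0.2 -0.3  0.3]
```

>>> arm_command --moves '[{"dx": 0.6, "dy": 0.16, "dz": 0, "yaw": 0, "fingers": 0.4}, {"dx": 0.6, "dy": 0, "dz": 0, "yaw": 0, "fingers": 0.4}, {"dx": 0.32, "dy": 0, "dz": 0.2, "yaw": 0, "fingers": 0.4}, {"dx": 0, "dy": 0, "dz": 0.5, "yaw": 0, "fingers": 0.4}, {"dx": 0, "dy": 0, "dz": 0.6, "yaw": 0, "fingers": 0.4}, {"dx": 0, "dy": 0, "dz": 0.6, "yaw": 0, "fingers": 0.4}, {"dx": 0, "dy": 0, "dz": 0.4, "yaw": 0, "fingers": 0.4}, {"dx": 0, "dy": 0, "dz": 0.3, "yaw": 0, "fingers": 0.4}]'

```text
time: 5.7
eef_pos: [400.4, 206.4, 30.5]
ee_rot: [-179.8, -2.5, 103.6]
force: [-0.7, 0.3, -0.5]
width: 60.0
grip_force: 0.0
```

```bash
python3 go.py g3 30
python3 - <<'E'
from h import *
a=imaging.snapshot("side")[240:350,280:420]; b=imaging.snapshot("top")[190:300,170:310]
v=np.vstack([cv2.resize(a,None,fx=4,fy=2.7),cv2.resize(b,None,fx=4,fy=2.7)])[:600]
cv2.imwrite("pics/g3.png",np.hstack([cv2.resize(a,(400,314)),cv2.resize(b,(400,314))])[:,:,::-1])
E
```

```text
t 5.7 pos [400.4 206.4  30.5] rot [-179.77   -2.5   103.58] units [0.001 0.035 0.013] w 60.0 g 0.0 F [-0.7  0.3 -0.5]
```

View pics/g3.png

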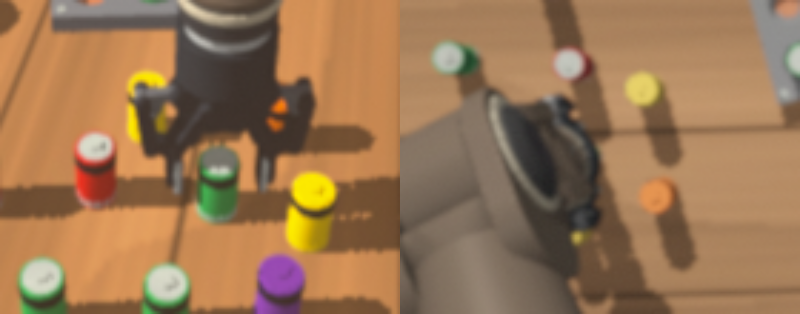

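The side crop shows the open fingers straddling the right green cell, with its neighbours clear. Gripping.

>>> arm_command --moves '[{"dx": 0, "dy": 0.03, "dz": 0, "yaw": 0, "fingers": -1}, {"dx": 0, "dy": 0, "dz": 0, "yaw": 0, "fingers": -1}, {"dx": 0, "dy": 0, "dz": 0, "yaw": 0, "fingers": -1}, {"dx": 0, "dy": 0, "dz": 0, "yaw": 0, "fingers": -1}, {"dx": 0, "dy": 0, "dz": 0, "yaw": 0, "fingers": -1}]' --grip_force 35

```text
time: 6.3
eef_pos: [402.9, 207.3, 32.7]
ee_rot: [-179.9, -2.5, 103.7]
force: [0.2, -1.2, 6.0]
width: 31.7
grip_force: 35.0
```

```bash
python3 go.py g3 30;python3 go.py p3 115
```

```text
t 6.3 pos [402.9 207.3  32.7] rot [-179.94   -2.54  103.66] units [-0.009 -0.03   0.067] w 31.7 g 35.0 F [ 0.2 -1.2  6. ]
t 6.3 pos [402.9 207.3  32.7] rot [-179.94   -2.54  103.66] units [-7.823  2.539 -2.41 ] w 31.7 g 35.0 F [ 0.2 -1.2  6. ]
```

>>> arm_command --moves '[{"dx": 0, "dy": 0, "dz": -0.4, "yaw": 0, "fingers": -1}, {"dx": 0, "dy": 0, "dz": -0.8, "yaw": 0, "fingers": -1}, {"dx": 0, "dy": 0, "dz": -0.8, "yaw": 0, "fingers": -1}, {"dx": -0.3, "dy": 0.1, "dz": -0.4, "yaw": 0, "fingers": -1}, {"dx": -0.7, "dy": 0.23, "dz": 0, "yaw": 0, "fingers": -1}, {"dx": -0.8, "dy": 0.26, "dz": 0, "yaw": 0, "fingers": -1}, {"dx": -0.8, "dy": 0.26, "dz": 0, "yaw": 0, "fingers": -1}, {"dx": -0.8, "dy": 0.26, "dz": 0, "yaw": 0, "fingers": -1}]'

```text
time: 7.1
eef_pos: [479.0, 80.3, 121.3]
ee_rot: [-179.8, -2.5, 103.7]
force: [-0.6, 0.0, -0.9]
width: 32.0
grip_force: 35.0
```

>>> arm_command --moves '[{"dx": -0.8, "dy": 0.26, "dz": 0, "yaw": 0, "fingers": -1}, {"dx": -0.8, "dy": 0.26, "dz": 0, "yaw": 0, "fingers": -1}, {"dx": -0.8, "dy": 0.26, "dz": 0, "yaw": 0, "fingers": -1}, {"dx": -0.8, "dy": 0.26, "dz": 0, "yaw": 0, "fingers": -1}, {"dx": -0.7, "dy": 0.22, "dz": 0, "yaw": 0, "fingers": -1}, {"dx": -0.4, "dy": 0.14, "dz": 0, "yaw": 0, "fingers": -1}, {"dx": 0, "dy": 0, "dz": 0, "yaw": 0, "fingers": -1}]'

```text
time: 7.8
eef_pos: [574.2, -73.8, 113.0]
ee_rot: [-179.8, -2.5, 103.5]
force: [0.1, 0.8, -0.5]
width: 32.3
grip_force: 35.1
```

```bash
python3 go.py p3 75;python3 go.py p3 39; python3 -c "
from h import *
print(arm.sense()['joint_positions'].round(1))
a=imaging.snapshot('side')[120:260,260:400]
cv2.imwrite('pics/p3a.png',cv2.resize(a,(560,560),interpolation=2)[:,:,::-1])"
```

```text
t 7.8 pos [574.2 -73.8 113. ] rot [-179.78   -2.52  103.53] units [-0.123  0.043  0.945] w 32.3 g 35.1 F [ 0.1  0.8 -0.5]
t 7.8 pos [574.2 -73.8 113. ] rot [-179.78   -2.52  103.53] units [-0.163  0.046  1.844] w 32.3 g 35.1 F [ 0.1  0.8 -0.5]
[-8.4 15.5 -8.  67.6  2.3 68. ]
```

View pics/p3a.png

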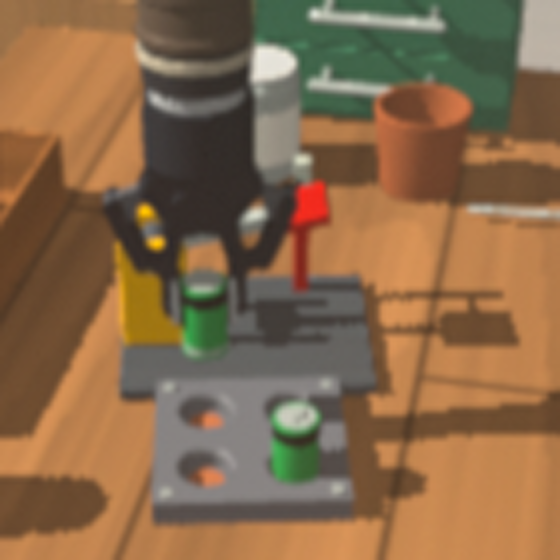

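The side crop shows the cell held upright over the block next to the lever, and the three empty pockets still visible. Lowering.

>>> arm_command --moves '[{"dx": -0.13, "dy": 0.045, "dz": 0.3, "yaw": 0, "fingers": -1}, {"dx": -0.01, "dy": 0, "dz": 0.5, "yaw": 0, "fingers": -1}, {"dx": -0.01, "dy": 0, "dz": 0.4, "yaw": 0, "fingers": -1}, {"dx": 0, "dy": 0, "dz": 0.1, "yaw": 0, "fingers": -1}, {"dx": 0, "dy": 0, "dz": 0, "yaw": 0, "fingers": -1}]'

```text
time: 8.35
eef_pos: [575.0, -74.7, 60.5]
ee_rot: [-179.7, -2.6, 103.7]
force: [0.1, 0.2, -1.4]
width: 32.4
grip_force: 35.1
```

```bash
python3 go.py p3 38
```

```text
t 8.35 pos [575.  -74.7  60.5] rot [-179.71   -2.57  103.72] units [-0.081  0.027  0.559] w 32.4 g 35.1 F [ 0.1  0.2 -1.4]
```

>>> arm_command --moves '[{"dx": -0.06, "dy": 0.027, "dz": 0, "yaw": 0, "fingers": -1}, {"dx": 0, "dy": 0, "dz": 0.2, "yaw": 0, "fingers": -1}, {"dx": -0.01, "dy": 0, "dz": 0.15, "yaw": 0, "fingers": -1}, {"dx": -0.01, "dy": 0, "dz": 0.1, "yaw": 0, "fingers": -1}, {"dx": 0, "dy": 0, "dz": 0, "yaw": 0, "fingers": -1}]'

```text
time: 8.85
eef_pos: [576.9, -77.7, 42.2]
ee_rot: [-179.7, -2.5, 103.6]
force: [-0.5, -0.2, -2.4]
width: 32.1
grip_force: 35.7
```

```bash
python3 go.py p3 38
```

```text
t 8.85 pos [576.9 -77.7  42.2] rot [-179.72   -2.55  103.65] units [ 0.024 -0.003  0.107] w 32.1 g 35.7 F [-0.5 -0.2 -2.4]
```

>>> arm_command --moves '[{"dx": 0.01, "dy": 0, "dz": 0.08, "yaw": 0, "fingers": -1}, {"dx": 0, "dy": 0, "dz": 0.05, "yaw": 0, "fingers": -1}, {"dx": 0, "dy": 0, "dz": 0, "yaw": 0, "fingers": -1}]'

```text
time: 9.15
eef_pos: [577.5, -77.1, 38.7]
ee_rot: [-179.8, -2.5, 103.7]
force: [-1.3, -0.7, 3.3]
width: 32.6
grip_force: 36.1
```

```bash
python3 go.py p3 38
```

```text
t 9.15 pos [577.5 -77.1  38.7] rot [-179.84   -2.5   103.66] units [ 0.017 -0.02   0.019] w 32.6 g 36.1 F [-1.3 -0.7  3.3]
```

>>> arm_command --moves '[{"dx": 0, "dy": 0, "dz": 0, "yaw": 0, "fingers": 0.06}, {"dx": 0, "dy": 0, "dz": 0, "yaw": 0, "fingers": 0.06}, {"dx": 0, "dy": 0, "dz": 0, "yaw": 0, "fingers": 0.06}, {"dx": 0, "dy": 0, "dz": -0.3, "yaw": 0, "fingers": 0.06}, {"dx": 0, "dy": 0, "dz": -0.7, "yaw": 0, "fingers": 0.06}, {"dx": 0, "dy": 0, "dz": -0.7, "yaw": 0, "fingers": 0.06}, {"dx": 0, "dy": 0, "dz": -0.3, "yaw": 0, "fingers": 0.06}]'

```text
time: 9.85
eef_pos: [579.9, -80.7, 121.5]
ee_rot: [180.0, -2.4, 103.7]
force: [0.6, -0.0, 0.4]
width: 45.3
grip_force: 0.0
```

```bash
python3 go.py g2 115; python3 go.py g2 32
```

```text
t 9.85 pos [579.9 -80.7 121.5] rot [179.95  -2.42 103.66] units [10.732 -1.435  0.617] w 45.3 g 0.0 F [ 0.6 -0.   0.4]
t 9.85 pos [579.9 -80.7 121.5] rot [179.95  -2.42 103.66] units [10.644 -1.437  2.69 ] w 45.3 g 0.0 F [ 0.6 -0.   0.4]
```

>>> arm_command --moves '[{"dx": 0.4, "dy": -0.05, "dz": 0, "yaw": 0, "fingers": 0.4}, {"dx": 0.8, "dy": -0.11, "dz": 0, "yaw": 0, "fingers": 0.4}, {"dx": 0.9, "dy": -0.12, "dz": 0, "yaw": 0, "fingers": 0.4}, {"dx": 0.9, "dy": -0.12, "dz": 0, "yaw": 0, "fingers": 0.4}, {"dx": 0.9, "dy": -0.12, "dz": 0, "yaw": 0, "fingers": 0.4}, {"dx": 0.9, "dy": -0.12, "dz": 0, "yaw": 0, "fingers": 0.4}, {"dx": 0.9, "dy": -0.12, "dz": 0, "yaw": 0, "fingers": 0.4}, {"dx": 0.9, "dy": -0.12, "dz": 0, "yaw": 0, "fingers": 0.4}]'

```text
time: 10.65
eef_pos: [480.0, 169.2, 128.6]
ee_rot: [-179.7, -2.5, 103.7]
force: [0.0, 0.7, 0.6]
width: 59.7
grip_force: 0.0
```

>>> arm_command --moves '[{"dx": 0.9, "dy": -0.12, "dz": 0, "yaw": 0, "fingers": 0.4}, {"dx": 0.9, "dy": -0.12, "dz": 0, "yaw": 0, "fingers": 0.4}, {"dx": 0.9, "dy": -0.12, "dz": 0.1, "yaw": 0, "fingers": 0.4}, {"dx": 0.8, "dy": -0.11, "dz": 0.2, "yaw": 0, "fingers": 0.4}, {"dx": 0.4, "dy": -0.06, "dz": 0.3, "yaw": 0, "fingers": 0.4}, {"dx": 0, "dy": 0, "dz": 0, "yaw": 0, "fingers": 0.4}, {"dx": 0, "dy": 0, "dz": 0, "yaw": 0, "fingers": 0.4}]'

```text
time: 11.35
eef_pos: [423.0, 314.8, 111.7]
ee_rot: [-179.7, -2.5, 103.7]
force: [0.2, 0.0, 0.5]
width: 59.9
grip_force: 0.0
```

```bash
python3 go.py g2 80; python3 go.py g2 31
```

```text
t 11.35 pos [423.  314.8 111.7] rot [-179.7    -2.46  103.73] units [0.179 0.045 0.801] w 59.9 g 0.0 F [0.2 0.  0.5]
t 11.35 pos [423.  314.8 111.7] rot [-179.7    -2.46  103.73] units [0.126 0.052 2.025] w 59.9 g 0.0 F [0.2 0.  0.5]
```

>>> arm_command --moves '[{"dx": 0.17, "dy": 0.05, "dz": 0.2, "yaw": 0, "fingers": 0.4}, {"dx": 0, "dy": 0, "dz": 0.6, "yaw": 0, "fingers": 0.4}, {"dx": -0.02, "dy": 0, "dz": 0.6, "yaw": 0, "fingers": 0.4}, {"dx": -0.02, "dy": 0, "dz": 0.4, "yaw": 0, "fingers": 0.4}, {"dx": 0, "dy": 0, "dz": 0.22, "yaw": 0, "fingers": 0.4}, {"dx": 0, "dy": 0, "dz": 0, "yaw": 0, "fingers": 0.4}]'

```text
time: 11.95
eef_pos: [423.5, 323.1, 31.0]
ee_rot: [-179.7, -2.5, 103.6]
force: [0.3, -0.1, 1.0]
width: 59.7
grip_force: 0.0
```

```bash
python3 go.py g2 31
```

```text
t 11.95 pos [423.5 323.1  31. ] rot [-179.7    -2.48  103.59] units [ 0.016 -0.021 -0.   ] w 59.7 g 0.0 F [ 0.3 -0.1  1. ]
```

>>> arm_command --moves '[{"dx": 0.01, "dy": -0.02, "dz": 0, "yaw": 0, "fingers": -1}, {"dx": 0, "dy": 0, "dz": 0, "yaw": 0, "fingers": -1}, {"dx": 0, "dy": 0, "dz": 0, "yaw": 0, "fingers": -1}, {"dx": 0, "dy": 0, "dz": 0, "yaw": 0, "fingers": -1}, {"dx": 0, "dy": 0, "dz": 0, "yaw": 0, "fingers": -1}]' --grip_force 35

```text
time: 12.45
eef_pos: [423.7, 324.6, 33.3]
ee_rot: [-179.9, -2.6, 103.7]
force: [-0.6, -1.2, 6.1]
width: 32.6
grip_force: 35.1
```

```bash
python3 go.py g2 31;python3 go.py p1 117
```

```text
t 12.45 pos [423.7 324.6  33.3] rot [-179.92   -2.56  103.67] units [-0.022 -0.032  0.058] w 32.6 g 35.1 F [-0.6 -1.2  6.1]
t 12.45 pos [423.7 324.6  33.3] rot [-179.92   -2.56  103.67] units [-10.544  -0.26   -2.564] w 32.6 g 35.1 F [-0.6 -1.2  6.1]
```

>>> arm_command --moves '[{"dx": 0, "dy": 0, "dz": -0.4, "yaw": 0, "fingers": -1}, {"dx": 0, "dy": 0, "dz": -0.9, "yaw": 0, "fingers": -1}, {"dx": 0, "dy": 0, "dz": -0.9, "yaw": 0, "fingers": -1}, {"dx": -0.4, "dy": 0, "dz": -0.36, "yaw": 0, "fingers": -1}, {"dx": -0.8, "dy": -0.03, "dz": 0, "yaw": 0, "fingers": -1}, {"dx": -0.9, "dy": -0.03, "dz": 0, "yaw": 0, "fingers": -1}, {"dx": -0.9, "dy": -0.03, "dz": 0, "yaw": 0, "fingers": -1}, {"dx": -0.9, "dy": -0.03, "dz": 0, "yaw": 0, "fingers": -1}]'

```text
time: 13.25
eef_pos: [456.1, 165.1, 126.7]
ee_rot: [-179.8, -2.5, 103.7]
force: [0.5, 0.6, -1.5]
width: 32.2
grip_force: 35.1
```

>>> arm_command --moves '[{"dx": -0.9, "dy": -0.03, "dz": 0, "yaw": 0, "fingers": -1}, {"dx": -0.9, "dy": -0.03, "dz": 0, "yaw": 0, "fingers": -1}, {"dx": -0.9, "dy": -0.02, "dz": 0, "yaw": 0, "fingers": -1}, {"dx": -0.9, "dy": -0.02, "dz": 0, "yaw": 0, "fingers": -1}, {"dx": -0.9, "dy": -0.02, "dz": 0, "yaw": 0, "fingers": -1}, {"dx": -0.9, "dy": -0.02, "dz": 0, "yaw": 0, "fingers": -1}, {"dx": -0.8, "dy": -0.02, "dz": 0, "yaw": 0, "fingers": -1}, {"dx": -0.44, "dy": -0.02, "dz": 0, "yaw": 0, "fingers": -1}]'

```text
time: 14.05
eef_pos: [511.6, -95.2, 114.8]
ee_rot: [-179.7, -2.5, 103.5]
force: [0.6, 0.2, -1.6]
width: 32.1
grip_force: 35.1
```

>>> arm_command --moves '[{"dx": 0, "dy": 0, "dz": 0, "yaw": 0, "fingers": -1}, {"dx": 0, "dy": 0, "dz": 0, "yaw": 0, "fingers": -1}, {"dx": 0, "dy": 0, "dz": 0, "yaw": 0, "fingers": -1}]'

```text
time: 14.35
eef_pos: [511.6, -91.8, 115.7]
ee_rot: [-179.8, -2.5, 103.7]
force: [0.5, 0.2, -1.8]
width: 31.5
grip_force: 35.1
```

```bash
python3 go.py p1 60
```

```text
t 14.35 pos [511.6 -91.8 115.7] rot [-179.78   -2.55  103.69] units [-0.076  0.07   1.389] w 31.5 g 35.1 F [ 0.5  0.2 -1.8]
```

>>> arm_command --moves '[{"dx": -0.02, "dy": 0.07, "dz": 0.3, "yaw": 0, "fingers": -1}, {"dx": -0.02, "dy": 0, "dz": 0.6, "yaw": 0, "fingers": -1}, {"dx": -0.02, "dy": 0, "dz": 0.4, "yaw": 0, "fingers": -1}, {"dx": 0, "dy": 0, "dz": 0.08, "yaw": 0, "fingers": -1}, {"dx": 0, "dy": 0, "dz": 0, "yaw": 0, "fingers": -1}, {"dx": 0, "dy": 0, "dz": 0, "yaw": 0, "fingers": -1}]'

```text
time: 14.95
eef_pos: [515.2, -91.4, 61.4]
ee_rot: [-179.9, -2.5, 103.7]
force: [-0.4, -0.3, -1.3]
width: 32.0
grip_force: 35.1
```

```bash
python3 go.py p1 38
```

```text
t 14.95 pos [515.2 -91.4  61.4] rot [-179.86   -2.5   103.7 ] units [-0.028 -0.023  0.583] w 32.0 g 35.1 F [-0.4 -0.3 -1.3]
```

>>> arm_command --moves '[{"dx": 0, "dy": -0.01, "dz": 0.2, "yaw": 0, "fingers": -1}, {"dx": -0.01, "dy": 0, "dz": 0.15, "yaw": 0, "fingers": -1}, {"dx": -0.01, "dy": 0, "dz": 0.1, "yaw": 0, "fingers": -1}, {"dx": 0, "dy": 0, "dz": 0, "yaw": 0, "fingers": -1}]'

```text
time: 15.35
eef_pos: [513.8, -91.7, 41.9]
ee_rot: [-179.7, -2.5, 103.7]
force: [-0.5, 0.1, -1.1]
width: 32.3
grip_force: 35.1
```

>>> arm_command --moves '[{"dx": 0, "dy": 0, "dz": 0.08, "yaw": 0, "fingers": -1}, {"dx": 0, "dy": 0, "dz": 0.04, "yaw": 0, "fingers": -1}, {"dx": 0, "dy": 0, "dz": 0, "yaw": 0, "fingers": -1}]'

```text
time: 15.65
eef_pos: [514.6, -91.8, 39.3]
ee_rot: [-179.9, -2.5, 103.7]
force: [-3.7, 0.5, 9.3]
width: 32.1
grip_force: 36.1
```

```bash
python3 go.py p1 38
```

```text
t 15.65 pos [514.6 -91.8  39.3] rot [-179.88   -2.48  103.65] units [ 0.002 -0.006  0.033] w 32.1 g 36.1 F [-3.7  0.5  9.3]
```

Seated: z is 6 mm above the pick height and there is contact. I'll release it and go for g1.

>>> arm_command --moves '[{"dx": 0, "dy": 0, "dz": 0, "yaw": 0, "fingers": 0.06}, {"dx": 0, "dy": 0, "dz": 0, "yaw": 0, "fingers": 0.06}, {"dx": 0, "dy": 0, "dz": 0, "yaw": 0, "fingers": 0.06}, {"dx": 0, "dy": 0, "dz": -0.3, "yaw": 0, "fingers": 0.06}, {"dx": 0, "dy": 0, "dz": -0.7, "yaw": 0, "fingers": 0.06}, {"dx": 0, "dy": 0, "dz": -0.7, "yaw": 0, "fingers": 0.06}, {"dx": 0, "dy": 0, "dz": -0.3, "yaw": 0, "fingers": 0.06}]'

```text
time: 16.35
eef_pos: [516.7, -95.3, 121.1]
ee_rot: [180.0, -2.4, 103.7]
force: [0.2, 0.1, -1.2]
width: 45.2
grip_force: 0.0
```

```bash
python3 go.py g1 110
```

```text
t 16.35 pos [516.7 -95.3 121.1] rot [179.97  -2.42 103.66] units [10.509  2.413  0.723] w 45.2 g 0.0 F [ 0.2  0.1 -1.2]
```

>>> arm_command --moves '[{"dx": 0.4, "dy": 0.1, "dz": 0, "yaw": 0, "fingers": 0.4}, {"dx": 0.8, "dy": 0.19, "dz": 0, "yaw": 0, "fingers": 0.4}, {"dx": 0.9, "dy": 0.2, "dz": 0, "yaw": 0, "fingers": 0.4}, {"dx": 0.9, "dy": 0.2, "dz": 0, "yaw": 0, "fingers": 0.4}, {"dx": 0.9, "dy": 0.2, "dz": 0, "yaw": 0, "fingers": 0.4}, {"dx": 0.9, "dy": 0.2, "dz": 0, "yaw": 0, "fingers": 0.4}, {"dx": 0.9, "dy": 0.2, "dz": 0, "yaw": 0, "fingers": 0.4}, {"dx": 0.9, "dy": 0.2, "dz": 0, "yaw": 0, "fingers": 0.4}]'

```text
time: 17.15
eef_pos: [510.7, 176.9, 129.3]
ee_rot: [-179.8, -2.5, 103.7]
force: [1.1, -0.6, 0.5]
width: 59.6
grip_force: 0.0
```

>>> arm_command --moves '[{"dx": 0.9, "dy": 0.2, "dz": 0, "yaw": 0, "fingers": 0.4}, {"dx": 0.9, "dy": 0.2, "dz": 0, "yaw": 0, "fingers": 0.4}, {"dx": 0.9, "dy": 0.2, "dz": 0.1, "yaw": 0, "fingers": 0.4}, {"dx": 0.8, "dy": 0.2, "dz": 0.2, "yaw": 0, "fingers": 0.4}, {"dx": 0.35, "dy": 0.1, "dz": 0.3, "yaw": 0, "fingers": 0.4}, {"dx": 0, "dy": 0, "dz": 0, "yaw": 0, "fingers": 0.4}, {"dx": 0, "dy": 0, "dz": 0, "yaw": 0, "fingers": 0.4}]'

```text
time: 17.85
eef_pos: [508.8, 333.6, 111.1]
ee_rot: [-179.7, -2.5, 103.7]
force: [0.3, -0.9, -0.5]
width: 59.7
grip_force: 0.0
```

```bash
python3 go.py g1 31
```

```text
t 17.85 pos [508.8 333.6 111.1] rot [-179.7    -2.45  103.66] units [-0.022  0.083  2.002] w 59.7 g 0.0 F [ 0.3 -0.9 -0.5]
```

>>> arm_command --moves '[{"dx": 0.04, "dy": 0.06, "dz": 0.2, "yaw": 0, "fingers": 0.4}, {"dx": -0.02, "dy": 0, "dz": 0.6, "yaw": 0, "fingers": 0.4}, {"dx": -0.02, "dy": 0, "dz": 0.6, "yaw": 0, "fingers": 0.4}, {"dx": -0.02, "dy": 0, "dz": 0.4, "yaw": 0, "fingers": 0.4}, {"dx": 0, "dy": 0, "dz": 0.2, "yaw": 0, "fingers": 0.4}, {"dx": 0, "dy": 0, "dz": 0, "yaw": 0, "fingers": 0.4}]'

```text
time: 18.45
eef_pos: [510.4, 336.4, 31.0]
ee_rot: [-179.7, -2.5, 103.6]
force: [-0.3, 0.2, -0.1]
width: 60.1
grip_force: 0.0
```

```bash
python3 go.py g1 31
```

```text
t 18.45 pos [510.4 336.4  31. ] rot [-179.71   -2.48  103.58] units [ 0.006  0.017 -0.001] w 60.1 g 0.0 F [-0.3  0.2 -0.1]
```

>>> arm_command --moves '[{"dx": 0.01, "dy": 0.01, "dz": 0, "yaw": 0, "fingers": -1}, {"dx": 0, "dy": 0, "dz": 0, "yaw": 0, "fingers": -1}, {"dx": 0, "dy": 0, "dz": 0, "yaw": 0, "fingers": -1}, {"dx": 0, "dy": 0, "dz": 0, "yaw": 0, "fingers": -1}, {"dx": 0, "dy": 0, "dz": 0, "yaw": 0, "fingers": -1}]' --grip_force 35

```text
time: 18.95
eef_pos: [511.8, 338.4, 33.3]
ee_rot: [-179.9, -2.5, 103.7]
force: [0.1, -0.9, 6.1]
width: 32.0
grip_force: 35.1
```

```bash
python3 go.py p2 117
```

```text
t 18.95 pos [511.8 338.4  33.3] rot [-179.95   -2.54  103.67] units [-8.762 -0.884 -2.482] w 32.0 g 35.1 F [ 0.1 -0.9  6.1]
```

>>> arm_command --moves '[{"dx": 0, "dy": 0, "dz": -0.4, "yaw": 0, "fingers": -1}, {"dx": 0, "dy": 0, "dz": -0.9, "yaw": 0, "fingers": -1}, {"dx": 0, "dy": 0, "dz": -0.9, "yaw": 0, "fingers": -1}, {"dx": -0.4, "dy": -0.04, "dz": -0.28, "yaw": 0, "fingers": -1}, {"dx": -0.8, "dy": -0.08, "dz": 0, "yaw": 0, "fingers": -1}, {"dx": -0.9, "dy": -0.09, "dz": 0, "yaw": 0, "fingers": -1}, {"dx": -0.9, "dy": -0.09, "dz": 0, "yaw": 0, "fingers": -1}, {"dx": -0.9, "dy": -0.09, "dz": 0, "yaw": 0, "fingers": -1}]'

```text
time: 19.75
eef_pos: [533.3, 176.7, 123.1]
ee_rot: [-179.7, -2.5, 103.7]
force: [0.6, 0.0, -2.0]
width: 32.1
grip_force: 35.2
```

>>> arm_command --moves '[{"dx": -0.9, "dy": -0.09, "dz": 0, "yaw": 0, "fingers": -1}, {"dx": -0.9, "dy": -0.09, "dz": 0, "yaw": 0, "fingers": -1}, {"dx": -0.9, "dy": -0.09, "dz": 0, "yaw": 0, "fingers": -1}, {"dx": -0.9, "dy": -0.09, "dz": 0, "yaw": 0, "fingers": -1}, {"dx": -0.8, "dy": -0.08, "dz": 0, "yaw": 0, "fingers": -1}, {"dx": -0.4, "dy": -0.04, "dz": 0, "yaw": 0, "fingers": -1}, {"dx": 0, "dy": 0, "dz": 0, "yaw": 0, "fingers": -1}, {"dx": 0, "dy": 0, "dz": 0, "yaw": 0, "fingers": -1}]'

```text
time: 20.55
eef_pos: [560.2, -12.0, 115.3]
ee_rot: [-179.8, -2.6, 103.6]
force: [-0.7, 0.2, -1.8]
width: 32.3
grip_force: 35.2
```

```bash
python3 go.py p2 60
```

```text
t 20.55 pos [560.2 -12.  115.3] rot [-179.76   -2.57  103.62] units [-0.127  0.019  1.379] w 32.3 g 35.2 F [-0.7  0.2 -1.8]
```

>>> arm_command --moves '[{"dx": -0.05, "dy": 0.02, "dz": 0.3, "yaw": 0, "fingers": -1}, {"dx": -0.03, "dy": 0, "dz": 0.6, "yaw": 0, "fingers": -1}, {"dx": -0.02, "dy": 0, "dz": 0.4, "yaw": 0, "fingers": -1}, {"dx": 0, "dy": 0, "dz": 0.08, "yaw": 0, "fingers": -1}, {"dx": 0, "dy": 0, "dz": 0, "yaw": 0, "fingers": -1}, {"dx": 0, "dy": 0, "dz": 0, "yaw": 0, "fingers": -1}]'

```text
time: 21.15
eef_pos: [562.0, -13.0, 61.2]
ee_rot: [-179.9, -2.5, 103.7]
force: [-0.4, 0.3, -2.0]
width: 32.4
grip_force: 35.2
```

```bash
python3 go.py p2 38
```

```text
t 21.15 pos [562.  -13.   61.2] rot [-179.86   -2.51  103.72] units [-0.056 -0.025  0.577] w 32.4 g 35.2 F [-0.4  0.3 -2. ]
```

>>> arm_command --moves '[{"dx": -0.01, "dy": -0.015, "dz": 0.2, "yaw": 0, "fingers": -1}, {"dx": -0.01, "dy": 0, "dz": 0.15, "yaw": 0, "fingers": -1}, {"dx": -0.01, "dy": 0, "dz": 0.1, "yaw": 0, "fingers": -1}, {"dx": 0, "dy": 0, "dz": 0, "yaw": 0, "fingers": -1}]'

```text
time: 21.55
eef_pos: [560.5, -14.1, 41.7]
ee_rot: [-179.7, -2.5, 103.6]
force: [-0.6, 0.8, -3.2]
width: 32.1
grip_force: 35.2
```

>>> arm_command --moves '[{"dx": 0, "dy": 0, "dz": 0.08, "yaw": 0, "fingers": -1}, {"dx": 0, "dy": 0, "dz": 0.04, "yaw": 0, "fingers": -1}, {"dx": 0, "dy": 0, "dz": 0, "yaw": 0, "fingers": -1}]'

```text
time: 21.85
eef_pos: [561.4, -14.0, 39.3]
ee_rot: [-179.9, -2.5, 103.6]
force: [-3.5, -1.4, 9.2]
width: 32.0
grip_force: 36.2
```

```bash
python3 go.py p2 38
```

```text
t 21.85 pos [561.4 -14.   39.3] rot [-179.89   -2.48  103.65] units [-0.01  -0.004  0.032] w 32.0 g 36.2 F [-3.5 -1.4  9.2]
```

>>> arm_command --moves '[{"dx": 0, "dy": 0, "dz": 0, "yaw": 0, "fingers": 0.06}, {"dx": 0, "dy": 0, "dz": 0, "yaw": 0, "fingers": 0.06}, {"dx": 0, "dy": 0, "dz": 0, "yaw": 0, "fingers": 0.06}, {"dx": 0, "dy": 0, "dz": -0.3, "yaw": 0, "fingers": 0.06}, {"dx": 0, "dy": 0, "dz": -0.7, "yaw": 0, "fingers": 0.06}, {"dx": 0, "dy": 0, "dz": -0.9, "yaw": 0, "fingers": 0.06}, {"dx": 0, "dy": 0, "dz": -0.9, "yaw": 0, "fingers": -1}, {"dx": 0, "dy": 0, "dz": -0.8, "yaw": 0, "fingers": -1}]'

```text
time: 22.65
eef_pos: [563.1, -20.0, 184.4]
ee_rot: [-179.9, -2.5, 103.7]
force: [0.0, -0.2, 0.2]
width: 16.8
grip_force: 0.0
```

```bash
python3 go.py pad 150
```

```text
t 22.65 pos [563.1 -20.  184.4] rot [-179.9    -2.49  103.66] units [-4.562 -2.008  0.665] w 16.8 g 0.0 F [ 0.  -0.2  0.2]
```

>>> arm_command --moves '[{"dx": -0.5, "dy": -0.22, "dz": 0, "yaw": 0, "fingers": -1}, {"dx": -0.8, "dy": -0.36, "dz": 0, "yaw": 0, "fingers": -1}, {"dx": -0.9, "dy": -0.4, "dz": 0, "yaw": 0, "fingers": -1}, {"dx": -0.9, "dy": -0.4, "dz": 0, "yaw": 0, "fingers": -1}, {"dx": -0.9, "dy": -0.4, "dz": 0.1, "yaw": 0, "fingers": -1}, {"dx": -0.5, "dy": -0.2, "dz": 0.2, "yaw": 0, "fingers": -1}, {"dx": 0, "dy": 0, "dz": 0.3, "yaw": 0, "fingers": -1}, {"dx": 0, "dy": 0, "dz": 0, "yaw": 0, "fingers": -1}]'

```text
time: 23.45
eef_pos: [527.3, -212.1, 148.7]
ee_rot: [-179.7, -2.6, 103.6]
force: [-0.4, 0.7, 0.1]
width: -0.2
grip_force: 0.0
```

```bash
python3 go.py pad 104; python3 -c "
from h import *
a=imaging.snapshot('side')[100:260,250:410]; b=imaging.snapshot('top')[140:240,280:405]
cv2.imwrite('pics/l1.png',np.hstack([cv2.resize(a,(480,480),interpolation=2),cv2.copyMakeBorder(cv2.resize(b,(320,256),interpolation=2),0,224,0,0,0)])[:,:,::-1])"
```

```text
t 23.45 pos [ 527.3 -212.1  148.7] rot [-179.71   -2.63  103.59] units [-0.125  0.002  1.112] w -0.2 g 0.0 F [-0.4  0.7  0.1]
```

View pics/l1.png

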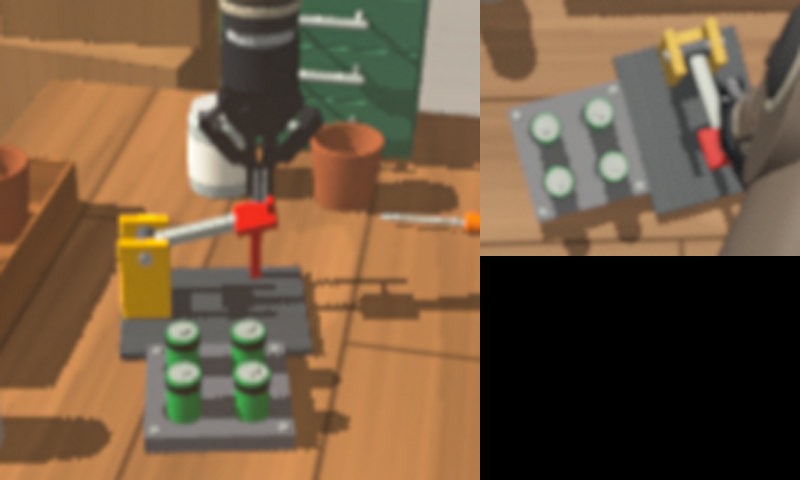

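The picture shows four upright green cells filling the grid. The shut fingertips are just above the red pad at about (258,200). Pressing gently.

>>> arm_command --moves '[{"dx": -0.07, "dy": 0, "dz": 0.1, "yaw": 0, "fingers": -1}, {"dx": -0.02, "dy": 0, "dz": 0.2, "yaw": 0, "fingers": -1}, {"dx": -0.01, "dy": 0, "dz": 0.2, "yaw": 0, "fingers": -1}, {"dx": -0.01, "dy": 0, "dz": 0.2, "yaw": 0, "fingers": -1}, {"dx": -0.01, "dy": 0, "dz": 0.2, "yaw": 0, "fingers": -1}, {"dx": -0.01, "dy": 0, "dz": 0.1, "yaw": 0, "fingers": -1}, {"dx": 0, "dy": 0, "dz": 0, "yaw": 0, "fingers": -1}, {"dx": 0, "dy": 0, "dz": 0, "yaw": 0, "fingers": -1}]'

```text
time: 24.35
eef_pos: [528.1, -215.6, 109.9]
ee_rot: [-179.7, -2.5, 103.7]
force: [-4.0, 0.4, 8.7]
width: 0.1
grip_force: 3.8
```

```bash
python3 go.py pad 104
```

```text
t 24.35 pos [ 528.1 -215.6  109.9] rot [-179.75   -2.5   103.66] units [ 0.01  -0.004  0.149] w 0.1 g 3.8 F [-4.   0.4  8.7]
```

>>> arm_command --moves '[{"dx": 0, "dy": 0, "dz": 0.08, "yaw": 0, "fingers": -1}, {"dx": 0, "dy": 0, "dz": 0.06, "yaw": 0, "fingers": -1}, {"dx": 0, "dy": 0, "dz": 0, "yaw": 0, "fingers": -1}, {"dx": 0, "dy": 0, "dz": 0, "yaw": 0, "fingers": -1}, {"dx": 0, "dy": 0, "dz": 0, "yaw": 0, "fingers": -1}]'

```text
time: 24.85
eef_pos: [528.2, -215.7, 104.8]
ee_rot: [-179.8, -2.5, 103.7]
force: [-5.2, -1.1, 8.9]
width: -0.2
grip_force: 4.3
```

```bash
python3 go.py pad 104
cat > lv.py <<'E'
from fit import *
a=imaging.snapshot('side'); p=r.x
for th in(0,.16,.25,.34,.5):
    q=[T(p,(70-118*np.cos(.25-th)-sx*0,-155+sy,90+118*np.sin(.25-th)+6-sz)) for sx,sy,sz in((0,25,0),(0,25,12))]
    print(th,proj("side",np.array(q)).round(1).tolist())
for z in(101,90,79): print("scale z",z,proj("side",T(p,(-48,-199,z))).round(1))
hsv=cv2.cvtColor(a,cv2.COLOR_RGB2HSV); m=(((hsv[...,0]<6)|(hsv[...,0]>174))&(hsv[...,1]>180)&(hsv[...,2]>90))[130:210,310:360]
v,u=np.nonzero(m); print("red rows",v.min()+130,v.max()+130,"cols",u.min()+310,u.max()+310)
c=a[135:215,290:370]; cv2.imwrite('pics/l2.png',cv2.resize(c,(560,560),interpolation=2)[:,:,::-1])
E
python3 lv.py
```

```text
t 24.85 pos [ 528.2 -215.7  104.8] rot [-179.77   -2.45  103.65] units [ 0.018 -0.005  0.02 ] w -0.2 g 4.3 F [-5.2 -1.1  8.9]
0 [[335.0, 174.4], [334.9, 177.7]]
0.16 [[335.9, 179.5], [335.9, 182.8]]
0.25 [[336.0, 182.4], [336.0, 185.7]]
0.34 [[335.8, 185.3], [335.8, 188.5]]
0.5 [[334.7, 190.3], [334.7, 193.4]]
scale z 101 [[334.9 169.6]]
scale z 90 [[334.8 172.5]]
scale z 79 [[334.8 175.4]]
red rows 175 191 cols 329 342
```

View pics/l2.png

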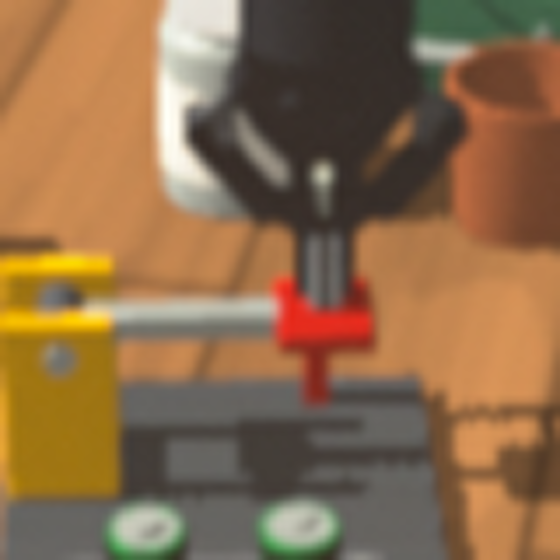

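The crop shows the lever level, with the red pad at crop (322,318) under the fingertips and the rod horizontal. The force is about 9 N, which matches half way. One last fine step, then I hand in.

>>> arm_command --moves '[{"dx": 0, "dy": 0, "dz": 0.02, "yaw": 0, "fingers": -1}, {"dx": 0, "dy": 0, "dz": 0, "yaw": 0, "fingers": -1}, {"dx": 0, "dy": 0, "dz": 0, "yaw": 0, "fingers": -1}, {"dx": 0, "dy": 0, "dz": 0, "yaw": 0, "fingers": -1}]'

```text
time: 25.3
eef_pos: [528.1, -215.7, 104.0]
ee_rot: [-179.8, -2.4, 103.6]
force: [-5.0, -1.8, 9.3]
width: -0.3
grip_force: 4.4
```

```bash
python3 go.py pad 104; python3 -c "
from rig import job
print(job.close_job())"
```

```text
t 25.3 pos [ 528.1 -215.7  104. ] rot [-179.76   -2.45  103.65] units [ 0.018 -0.004  0.   ] w -0.3 g 4.4 F [-5.  -1.8  9.3]
the job is handed in; nothing more can be done
None
```

I seated the three green cells in the empty pockets and handed the job in at 25.3 s with the lever held down about level (9.3 N, fingertips at about 96 mm); the gripper hid the pointer, so I judged level from pad height, force and the lever's look.

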